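Close up the tooth row against the glass stop

ROBOT

A 7-joint arm with a two-finger parallel gripper is mounted at the origin on the work surface. World frame = base frame: x ahead of the robot, y to its left, z up, the work surface at z = 0. Lengths are in m, angles in rad, forces in N, time in s.
With the tool pointing down it reaches from about 0.4 to 0.875 m from the base axis. Payload 6.5 kg.
Tool frame: the origin (TCP) lies on the centre line of the jaws, within the pads' length; the fingertips stand 14 mm ahead of it and the grasp point (between the pads) lies 5 mm behind it; z points along the fingers, y is the line along which they close (so a half turn about z gives the same grasp; the last joint's range is limited). The gripper opens to 85 mm and grips with 20 to 120 N. Pads are 22 mm wide; open, the fingers measure 114 mm over their backs; the gripper's body (76 mm by 85 mm) begins 54 mm behind the grasp point. The pads swing forward as they close: fully open they stand 13 mm farther back than shut.
Start: joints at [1.182, 0.536, -0.004, 1.538, 0.003, 1.067, -0.071], TCP at [0.206, -0.616, 0.245] pointing down, gripper open.
Joint ranges: [-2.7, 2.7], [-0.37, 2.16], [-1.27, 1.26], [0.24, 2.4], [-1.31, 4.45], [0.19, 1.91], [-2.76, 2.76]. Speed limits (rad/s): [2.39, 2.39, 3.14, 3.14, 3.14, 3.14, 3.14].

INTERFACE

Orientations are given as a rotation vector (axis times angle).
In Python, from plant import get_state, read_camera, camera_params, job_done gives the robot as it stands. The module is installed in compiled form; this text tells all that it offers.
- The arm moves only by the tool jog_arm, never from a script. Its argument "commands" is a list of rows, each an object with "linear": the shift along the tool's x, y, z in cm, a list of three; "delta_rot": the turn, a rotation vector about the tool's x, y, z in rad, a list of three. In form: [{"linear": [tx, ty, tz], "delta_rot": [ax, ay, az]}, ...]. A call has 1 to 5 rows; each row shifts and turns the commanded pose from where the row before left it, along the tool's axes as they then stand; what a row does not reach is not made up. A row lasts 1/8 s, in which the tool goes at most 62.5 mm and 10.7 degrees, less where a joint would pass 70% of its speed; a pose out of reach is approached as far as the arm can. A call with a gripper value outside its range is refused whole. "claw" is the finger opening in cm, from 0 to 8.54, set as the call begins (left out, the last holds). The fingers move at their own pace and stop on an object; the grip force is fixed at half the most. Time passes only in rows, so rows that do not move let the fingers close. It gives the time, the measured TCP pose, the force, the opening and the grip force at its end, in the units of the state.
- get_state(): the state, without advancing time (a new reading comes with each control period).
- read_camera(name): name is "side" or "top" or "wrist"; returns the picture (420x560x3 uint8, blue, green, red); there is no depth.
- camera_params(name): a dict with "fovy" (degrees; the focal length in pixels is half the picture's height over the tangent of half this angle, whatever the lens; pixels are square), "cx", "cy" (the principal point, pixels), "k1" (the pictures are not rectified: a ray, as slopes to the right and down, at radius r is drawn at 1 + k1 r^2 times it, then the intrinsics apply), "rvec" (rotation vector, rad) and "tvec" (3), from world to camera coordinates, as OpenCV has them. Camera axes: x right, y down, z forward; pixel columns grow to the right and rows downward; lengths in m; the calibration is good to about 2 mm. A picture is of the moment at which its call begins: read the wrist's pose just before it. camera_params takes no time and is no camera call; for the wrist camera it gives the pose at the moment of the call.
- job_done(): hands the job in; it is judged then, once.
The state is a dict: "time": time; "joint_pos": joint angles; "joint_vel": joint speeds; "effort": joint torques, N m; "eef_pos": TCP position; "ee_rot": TCP orientation; "wrist_force": force on the tool from outside, world axes, zero at the start; "moment": the same for the moment, N m; "width": finger opening in m; "gripper_force": force on a finger pad.
Only numpy, scipy, OpenCV 4.12 (cv2) and the standard library are available. Lean on these libraries where they do the work, as an engineer would, in place of code of your own. Each camera call takes 0.05 s, during which the arm holds its last target. There are 200 camera calls.

TASK

Put the lone molar block at the tail of the row of three mounted teeth, its wide face against the premolar's, then push all four along together as one straight, closed row until the incisor at the head meets the glass stop squarely and near its middle. Press the row gently against the glass with about 10 newtons for a second, never as much as 20, then let go. Do not lift the three row blocks and leave the other models alone.

Things in the scene. Friction and masses are not known exactly. Their poses are not given: they have to be found in the camera images.
- board: White resin board, fixed, 12 mm thick. Origin on the table under it: it spans x -170 to 220, y -140 to 140 mm. Its x is the direction the row is pushed. Fixed beyond the stop: a chrome magnifier (post 200 mm tall at x 198, y -115; ring 94 mm across, 185 mm up, centre x 160, y -20) over a sectioned tooth 77 mm tall.
- stop: Fixed metal foot (at board x 75 to 115, y about -20 mm) clamping an upright green glass plate 64 wide, 34 tall. Origin: front of the foot, mid-width, board top; x points from row to glass, y across, z up. The glass is clamped 0 to 14 mm out in front (to -x), differently each time and unmeasured: find it by feel. It does not give; on touch, force rises in 1 to 3 mm.
- incisor: Mounted tooth: grey polymer block, 26 mm along its x, 44 along its y, 30 tall, about 120 g, with a white chisel-edged incisor crown on top, 52 mm tall in all. Origin: centre of its underside. Head of the row, nearest the stop, 25 to 90 mm of free board before it; its x points roughly towards the stop.
- canine: Mounted tooth: grey polymer block, 26 mm along its x, 44 along its y, 30 tall, about 120 g, with a white pointed canine crown on top, 54 mm tall in all. Origin: centre of its underside. Second in the row, behind the incisor with a gap of 1 to 6 mm; its x points roughly towards the stop. Blocks slide on the board (friction unknown, about 1 to 3 N for the row).
- premolar: Mounted tooth: grey polymer block, 26 mm along its x, 44 along its y, 30 tall, about 120 g, with a white two-cusped premolar crown on top, 51 mm tall in all. Origin: centre of its underside. Third in the row, behind the canine with a gap of 1 to 6 mm; its x points roughly towards the stop.
- molar: Mounted tooth: grey polymer block, 26 mm along its x, 44 along its y, 30 tall, about 120 g, with a white square four-cusped molar crown on top, 52 mm tall in all. Origin: centre of its underside. Stands alone on the board beside the row on its +y side, turned up to about 0.5 rad. It belongs behind the premolar, its x in line with the row, either way round.
- gum_arch: Pink plastic horseshoe gum arch, about 70 x 40 mm, 14 mm tall, loose on the board on the row's -y side; not to be moved. Origin: centre of its underside.
- tongue_bone: Small grey U-shaped tongue bone, about 60 x 40 mm, 16 mm tall, loose on the board on the row's -y side; not to be moved. Origin: centre of its underside.
- jaw: White ceramic lower jaw, about 90 x 65 mm, 46 mm tall, loose on the table to one side; not to be moved. Origin: centre of its underside.
- dish: Green glass specimen dish, 100 mm across, 28 mm tall, loose on the table on the other side; not to be moved. Origin: centre of its underside.
There are look-alikes about, which are no part of the job. Leave any purple look-alike of the canine alone. What is shaped like the molar but blue or purple is not meant.

How it is judged:
On the way, in this order (a step that is already met when the one before it is completed fails the run):
1. the four blocks stand on the board as one closed, straight row, its head still short of the stop (distance between incisor and canine below 0.0285 m and distance between canine and premolar below 0.0285 m and distance between premolar and molar below 0.0285 m and x of canine in the frame of incisor below -0.02 m and x of premolar in the frame of canine below -0.02 m and x of molar in the frame of premolar below -0.02 m and z of each of incisor, canine, premolar, molar in the frame of stop below 0.004 m and angle between each of incisor, canine, premolar, molar's own z axis and vertical below 0.1 rad and y of incisor in the frame of stop between -0.01 and 0.01 m and y of canine in the frame of stop between -0.01 and 0.01 m and y of premolar in the frame of stop between -0.01 and 0.01 m and y of molar in the frame of stop between -0.01 and 0.01 m and x of incisor in the frame of stop below -0.035 m), for 0.1 s.
2. the row is pressed against the glass with 5 to 20 N for half a second (distance between incisor and canine below 0.0285 m and distance between canine and premolar below 0.0285 m and distance between premolar and molar below 0.0285 m and y of incisor in the frame of stop between -0.01 and 0.01 m and y of canine in the frame of stop between -0.01 and 0.01 m and y of premolar in the frame of stop between -0.01 and 0.01 m and y of molar in the frame of stop between -0.01 and 0.01 m and contact force between incisor and stop above 5 N), for 0.5 s.
At the end, for the whole second after the job is handed in: Incisor left at the glass (centre at most 29.5 mm before the stop's origin), then canine, premolar, molar, each centre within 28.5 mm of the one before; all within 10 mm of the stop's centre line, square within 0.12 rad, upright on the board, at rest, untouched (distance between incisor and canine below 0.0285 m and distance between canine and premolar below 0.0285 m and distance between premolar and molar below 0.0285 m and x of canine in the frame of incisor below -0.02 m and x of premolar in the frame of canine below -0.02 m and x of molar in the frame of premolar below -0.02 m and z of each of incisor, canine, premolar, molar in the frame of stop below 0.004 m and angle between each of incisor, canine, premolar, molar's own z axis and vertical below 0.1 rad and angle between the x axis of each of incisor, canine, premolar, molar and the x axis of stop, either way round below 0.12 rad and y of incisor in the frame of stop between -0.01 and 0.01 m and y of canine in the frame of stop between -0.01 and 0.01 m and y of premolar in the frame of stop between -0.01 and 0.01 m and y of molar in the frame of stop between -0.01 and 0.01 m and x of incisor in the frame of stop above -0.0295 m and contact force between the fingers and anything else below 0.1 N and linear speed of each of incisor, canine, premolar, molar below 0.01 m/s).
It fails at once if the glass is pressed with 20 N or more (contact force between incisor and stop above 20 N).
It fails at once if a block of the row of three is lifted or tipped over (z of any of incisor, canine, premolar in the frame of stop above 0.01 m or angle between any of incisor, canine, premolar's own z axis and vertical above 0.35 rad).
It fails at once if another model (gum arch, tongue bone, jaw, dish) is moved by more than 10 mm (distance of any of gum_arch, tongue_bone, jaw, dish from where it was at the start of the episode above 0.01 m).
It also fails if it takes over 61 s, if anything falls off the work surface, if the arm or the gripper's body presses on something with over 40 N, if the wrist force passes 120 N, or if a joint passes its speed limit or range.

## Working session

There is one attempt and no reset: what is moved stays moved. The work goes in short steps, Python scripts to look and compute and a tool call to move; the robot and the scene stay as the last step left them, time stands still between calls to the robot, and variables do not carry over. Pictures are saved under pics/ and viewed, at most 13 in all, crops included, and the job is handed in when it is done.

Besides the shell and the picture viewer there is one more tool, called after "Emit:" as name([rows], argument=value, ...), one row to a line, values as JSON. jog_arm: Moves the arm, as the interface text tells. Its arguments: {"type":"object","properties":{"commands":{"type":"array","items":{"type":"object","properties":{"linear":{"type":"array","items":{"type":"number"}},"delta_rot":{"type":"array","items":{"type":"number"}}}}},"claw":{"type":"number"}},"required":["commands"]}

```bash
mkdir -p pics
cat > h.py <<'E'
import numpy as np, cv2
from scipy.spatial.transform import Rotation as R
from plant import *
def K(p):
    f=210/np.tan(np.radians(p['fovy'])/2); return f
def proj(p,X):
    X=np.atleast_2d(X); c=R.from_rotvec(p['rvec']).apply(X)+np.array(p['tvec'])
    s=c[:,:2]/c[:,2:]; r2=(s**2).sum(1,keepdims=True); s=s*(1+p['k1']*r2)
    return s*K(p)+[p['cx'],p['cy']]
def pix(p,uv,z):
    uv=np.atleast_2d(np.array(uv,float)); d=(uv-[p['cx'],p['cy']])/K(p); s=d.copy()
    for _ in range(30): s=d/(1+p['k1']*(s**2).sum(1,keepdims=True))
    r=R.from_rotvec(p['rvec']).inv(); o=r.apply(-np.array(p['tvec'])); v=r.apply(np.c_[s,np.ones(len(s))])
    return o+v*((z-o[2])/v[:,2])[:,None]
E
python3 - <<'E'
from h import *
s=get_state(); print({k:np.round(v,3) for k,v in s.items()})
for n in ['side','top']:
    p=camera_params(n); print(n,p); im=read_camera(n); cv2.imwrite(f'pics/{n}0.png',im)
E
```

```text
{'time': np.float64(0.0), 'joint_pos': array([ 1.182,  0.537, -0.004,  1.539,  0.003,  1.067, -0.071]), 'joint_vel': array([-0.   , -0.001,  0.002,  0.001, -0.   , -0.001, -0.   ]), 'effort': array([ 0.0000e+00, -5.8341e+01,  1.0490e+00, -2.5911e+01,  1.2000e-02,
        1.0000e-02,  0.0000e+00]), 'eef_pos': array([ 0.206, -0.616,  0.244]), 'ee_rot': array([-3.099e+00, -5.050e-01,  1.000e-03]), 'wrist_force': array([-0.612, -0.49 ,  0.666]), 'moment': array([-0.017, -0.031, -0.001]), 'gripper_force': np.float64(0.0), 'width': np.float64(0.086)}
side {'fovy': 52.84801999050923, 'cx': 276.1060547802779, 'cy': 204.24967240971213, 'k1': 0.008101799291583042, 'rvec': array([ 0.94560582, -2.31615601,  1.18628799]), 'tvec': array([0.40097258, 0.2803993 , 0.7997518 ])}
top {'fovy': 51.36454071981451, 'cx': 275.7315841176408, 'cy': 206.55802866584452, 'k1': 0.02731337693787452, 'rvec': array([ 2.15116419, -2.18802642,  0.08946591]), 'tvec': array([0.02227821, 0.58164485, 1.32553266])}
```

View pics/top0.png

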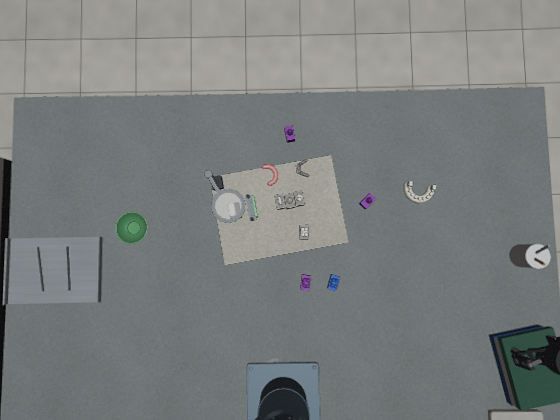

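View pics/side0.png

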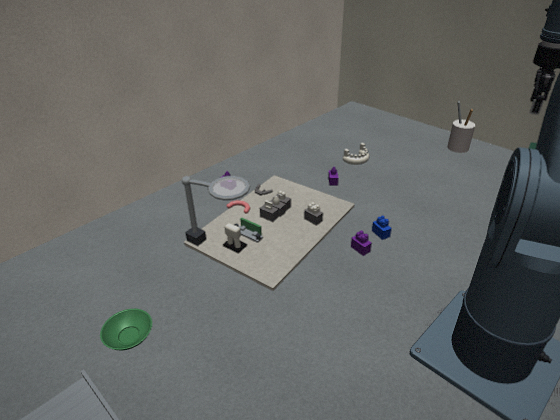

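Candidates for the molar: the grey/white block beside the row in the top view (304,232), blue at (334,282), purples at (306,282), (368,200) and (290,133). I choose (304,232), the only grey and white one on the board.

Run:
```python
from h import *
im=cv2.imread('pics/top0.png'); c=im[150:270,205:355]; cv2.imwrite('pics/c0.png',cv2.resize(c,None,fx=5,fy=5,interpolation=cv2.INTER_CUBIC)[:600])
p=camera_params('top')
print(pix(p,[[211,174],[331,155],[347,242],[225,265]],0.012).round(4))
print(pix(p,[[304,232],[290,200],[252,207]],0.04).round(4))
```

```text
[[ 0.69    0.2151  0.012 ]
 [ 0.7438 -0.1647  0.012 ]
 [ 0.4691 -0.2066  0.012 ]
 [ 0.4045  0.1725  0.012 ]]
[[ 0.5014 -0.0726  0.04  ]
 [ 0.6002 -0.0319  0.04  ]
 [ 0.5806  0.0851  0.04  ]]
```

View pics/c0.png

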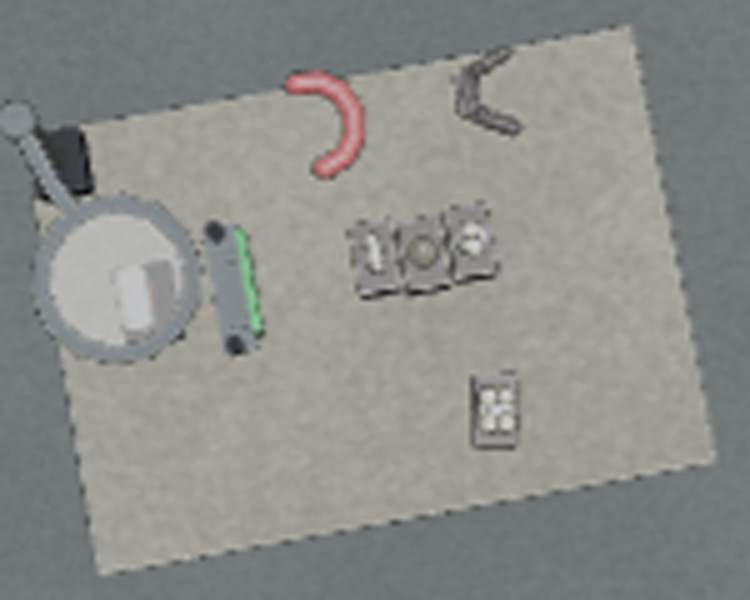

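Top crop shows: glass (green) at crop x≈250, y 230–335; row of incisor, canine, premolar at crop (373,260), (423,255), (473,243), i.e. full (280,202)…(300,199); molar at crop (495,410) = full (304,232); it is grey with a white four-cusped crown, so the choice holds. Now I bring the wrist camera over it.

```bash
cat >> h.py <<'E'
def go(x,y,z,yaw):
    "shift in tool axes cm and yaw turn (about tool z) for a target TCP, tool x at yaw (deg), pointing down"
    s=get_state(); T=R.from_rotvec(s['ee_rot']); d=T.inv().apply(np.array([x,y,z])-s['eef_pos'])*100
    G=R.from_matrix(np.c_[[np.cos(yaw*np.pi/180),np.sin(yaw*np.pi/180),0],[np.sin(yaw*np.pi/180),-np.cos(yaw*np.pi/180),0],[0,0,-1.]])
    print('shift',d.round(3),'rot',(T.inv()*G).as_rotvec().round(4))
E
python3 - <<'E'
from h import *
s=get_state();T=R.from_rotvec(s['ee_rot']);print(T.as_matrix().round(3))
p=camera_params('wrist'); r=R.from_rotvec(p['rvec']); o=r.inv().apply(-np.array(p['tvec']))
print(p['fovy'],'cam in tool',T.inv().apply(o-s['eef_pos']).round(4)); print((r*T).as_matrix().round(3))
go(0.50,-0.06,0.32,18.5)
E
```

```text
[[ 0.948  0.317 -0.001]
 [ 0.317 -0.948  0.001]
 [-0.    -0.002 -1.   ]]
59.036855785660855 cam in tool [ 7.820e-02  1.000e-04 -1.295e-01]
[[-0.001  1.     0.   ]
 [-0.952 -0.001 -0.307]
 [-0.307 -0.001  0.952]]
shift [ 45.518 -43.403  -7.486] rot [-0.0015  0.0001 -0.    ]
```

Emit:
jog_arm([
  {"linear": [4.5,-4.3,-0.7],"delta_rot": [0,0,0]},
  {"linear": [4.5,-4.3,-0.7],"delta_rot": [0,0,0]},
  {"linear": [4.5,-4.3,-0.7],"delta_rot": [0,0,0]},
  {"linear": [4.5,-4.3,-0.7],"delta_rot": [0,0,0]},
  {"linear": [4.5,-4.3,-0.7],"delta_rot": [0,0,0]},
])

```text
time: 0.72
eef_pos: [0.3516, -0.3397, 0.2803]
ee_rot: [-3.101, -0.505, 0.0]
wrist_force: [1.0, -0.2, 0.1]
width: 0.0857
gripper_force: 0.0
```

Emit:
jog_arm([
  {"linear": [4.5,-4.3,-0.7],"delta_rot": [0,0,0]},
  {"linear": [4.5,-4.3,-0.7],"delta_rot": [0,0,0]},
  {"linear": [4.5,-4.3,-0.7],"delta_rot": [0,0,0]},
  {"linear": [4.5,-4.3,-0.7],"delta_rot": [0,0,0]},
  {"linear": [4.5,-4.3,-0.7],"delta_rot": [0,0,0]},
])

```text
time: 1.35
eef_pos: [0.4963, -0.0653, 0.3153]
ee_rot: [3.101, 0.504, -0.0]
wrist_force: [0.2, -0.8, -1.1]
width: 0.0851
gripper_force: 0.0
```

Emit:
jog_arm([
  {"linear": [0,0,0],"delta_rot": [0,0,-0.17]},
  {"linear": [0,0,0],"delta_rot": [0,0,-0.17]},
  {"linear": [0,0,0],"delta_rot": [0,0,-0.17]},
  {"linear": [0,0,0],"delta_rot": [0,0,-0.17]},
  {"linear": [0,0,0],"delta_rot": [0,0,-0.17]},
])

```text
time: 1.98
eef_pos: [0.4956, -0.067, 0.3148]
ee_rot: [-2.611, -1.746, 0.001]
wrist_force: [0.7, 0.0, -0.1]
width: 0.0854
gripper_force: 0.0
```

Run:
```python
from h import *
s=get_state(); print(s['time'],s['joint_pos'].round(3)); go(0.50,-0.06,0.32,99)
```

```text
1.975 [ 0.438  0.239 -0.461  1.824  0.118  1.106 -0.458]
shift [ 0.82   0.139 -0.523] rot [-0.0009  0.     -0.5495]
```

Emit:
jog_arm([
  {"linear": [0,0,0],"delta_rot": [0,0,-0.18]},
  {"linear": [0,0,0],"delta_rot": [0,0,-0.18]},
  {"linear": [0,0,0],"delta_rot": [0,0,-0.18]},
  {"linear": [5,4,3],"delta_rot": [0,0,0]},
  {"linear": [0,0,0],"delta_rot": [0,0,0]},
])

```text
time: 2.6
eef_pos: [0.5244, -0.014, 0.2867]
ee_rot: [-2.048, -2.376, -0.001]
wrist_force: [-0.4, 0.3, 0.3]
width: 0.0854
gripper_force: 0.0
```

Run:
```python
from h import *
s=get_state(); print(s['time'],s['joint_pos'].round(3),s['eef_pos'].round(4),s['ee_rot'].round(3))
p=camera_params('wrist'); im=read_camera('wrist'); cv2.imwrite('pics/w1.png',im); np.savez('w1.npz',**p)
```

```text
2.6 [ 0.396  0.331 -0.559  1.796  0.193  1.073 -0.084] [ 0.5244 -0.014   0.2867] [-2.048e+00 -2.376e+00 -1.000e-03]
```

View pics/w1.png

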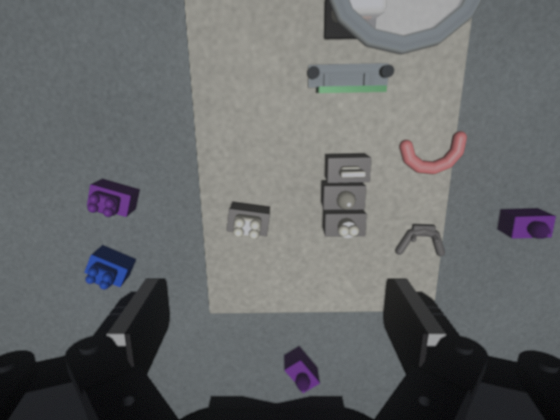

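Wrist view: row at (348,168), (344,195), (344,223), glass at y≈88, x 318–387, molar at (249,218), arch and bone to the right. I enlarge it to read the corners.

Run:
```python
import cv2
im=cv2.imread('pics/w1.png'); c=im[55:245,222:402]
c=cv2.resize(c,(540,570),interpolation=cv2.INTER_CUBIC); c=cv2.convertScaleAbs(c,alpha=1.6,beta=0)
cv2.imwrite('pics/c1.png',c)
```

```text
(no output)
```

View pics/c1.png

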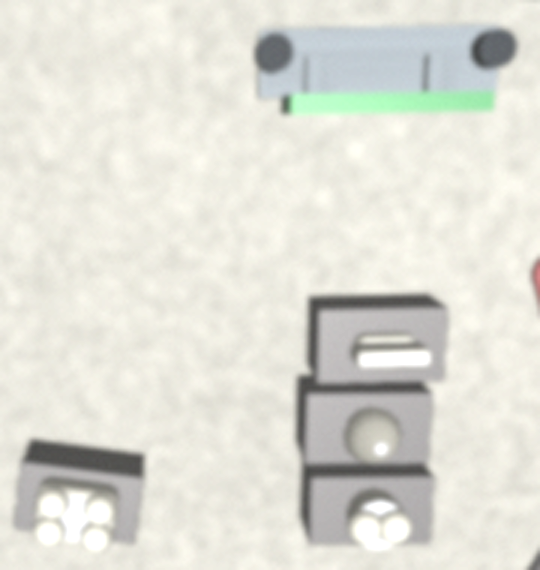

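```bash
cat > m.py <<'E'
from h import *
p=dict(np.load('w1.npz')); o=np.array([222,55])
yaw=lambda v: np.degrees(np.arctan2(v[1],v[0]))
B={'inc':[(317,307),(447,306),(444,380),(314,382)],'can':[(304,393),(432,390),(431,466),(303,467)],'pre':[(308,477),(434,476),(433,544),(308,546)],'mol':[(25,462),(143,474),(134,544),(16,528)]}
g=pix(p,np.array([(292,104),(494,101)])/3+o,0.046); d=g[1]-g[0]; ax=np.array([-d[1],d[0]])[:2]/np.linalg.norm(d); c=g.mean(0)[:2]
print('glass',g.round(4),'len',np.linalg.norm(d),'x yaw',yaw(ax),'c',c.round(4))
ed=pix(p,[[187,0],[209.5,311],[436,311],[470,40]],.012)[:,:2]
print('board edges',yaw(ed[0]-ed[1]),yaw(ed[3]-ed[2]),yaw(ed[2]-ed[1])+90)
ly=np.array([-ax[1],ax[0]])
for k,v in B.items():
    q=pix(p,np.array(v)/3+o,.042)[:,:2]; m=q.mean(0)
    w=(q[1]-q[0]+q[2]-q[3])/2; h=(q[0]-q[3]+q[1]-q[2])/2
    r=m-c
    print(k,m.round(4),'w,h',np.linalg.norm(w).round(4),np.linalg.norm(h).round(4),'yaw by w',(yaw(w)+90).round(1),'by h',yaw(h).round(1),'in stop',(r@ax).round(4),(r@ly).round(4))
E
python3 m.py
```

```text
glass [[0.5525 0.0706 0.046 ]
 [0.6154 0.0807 0.046 ]] len 0.06371082346180118 x yaw 99.1304020591628 c [0.5839 0.0756]
board edges 98.87373015020289 99.70113318414018 98.55651904296361
inc [ 0.5969 -0.0016] w,h 0.0443 0.0258 yaw by w 99.1 by h 99.6 in stop -0.0783 -0.0006
can [ 0.5986 -0.0319] w,h 0.0446 0.0273 yaw by w 99.4 by h 100.9 in stop -0.1085 0.0026
pre [ 0.6059 -0.0615] w,h 0.0448 0.0261 yaw by w 99.2 by h 101.3 in stop -0.1389 0.0001
mol [ 0.5024 -0.0736] w,h 0.0424 0.0261 yaw by w 91.2 by h 90.1 in stop -0.1344 0.1041
```

```bash
python3 -c "
from h import *
go(.5024,-.0736,.10,91)"
```

```text
shift [-5.372 -2.952 18.743] rot [-0.0023 -0.0014  0.1281]
```

Emit:
jog_arm([
  {"linear": [-2,-1,5.5],"delta_rot": [0,0,0]},
  {"linear": [-2,-1,5.5],"delta_rot": [0,0,0]},
  {"linear": [-1.37,-0.95,5.5],"delta_rot": [0,0,0]},
  {"linear": [0,0,2.2],"delta_rot": [-0.0023,-0.0014,0.128]},
  {"linear": [0,0,0],"delta_rot": [0,0,0]},
])

```text
time: 3.28
eef_pos: [0.5016, -0.0766, 0.1005]
ee_rot: [2.206, 2.236, -0.003]
wrist_force: [-0.4, 0.3, -0.1]
width: 0.0854
gripper_force: 0.0
```

```bash
python3 -c "
from h import *
go(.5024,-.0736,.030,91)
p=camera_params('wrist'); im=read_camera('wrist'); cv2.imwrite('pics/w2.png',im)
print(proj(p,[[.5024,-.0736,.042]]),np.round(get_state()['joint_pos'],2))"
```

```text
shift [0.308 0.094 7.052] rot [-0.001   0.0017 -0.0036]
[[278.5479336  235.41131362]] [ 0.39  0.55 -0.41  1.99  0.35  0.66 -0.23]
```

View pics/w2.png

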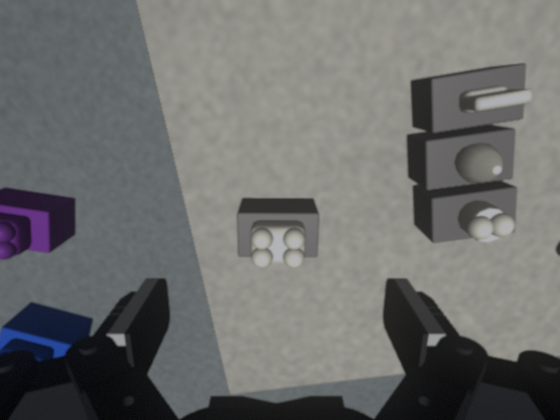

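Close view: the molar's top face is centred at about (278,234), against a prediction of (278.5,235), and square to the tool. I descend and grip.

Emit:
jog_arm([
  {"linear": [0.3,0.1,3.5],"delta_rot": [0,0,0]},
  {"linear": [0,0,3.5],"delta_rot": [0,0,0]},
  {"linear": [0,0,0],"delta_rot": [0,0,0]},
  {"linear": [0,0,0],"delta_rot": [0,0,0]},
])

```text
time: 3.82
eef_pos: [0.5056, -0.0728, 0.0335]
ee_rot: [2.202, 2.235, 0.004]
wrist_force: [0.0, 0.1, 0.7]
width: 0.0852
gripper_force: 0.0
```

Emit:
jog_arm([
  {"linear": [0,0,0],"delta_rot": [0,0,0]},
  {"linear": [0,0,0],"delta_rot": [0,0,0]},
  {"linear": [0,0,0],"delta_rot": [0,0,0]},
  {"linear": [0,0,0],"delta_rot": [0,0,0]},
  {"linear": [0,0,0],"delta_rot": [0,0,0]},
], claw=3.8)

```text
time: 4.45
eef_pos: [0.5047, -0.0729, 0.0326]
ee_rot: [2.203, 2.234, 0.002]
wrist_force: [-1.3, 0.4, 8.1]
width: 0.0428
gripper_force: 60.7
```

Emit:
jog_arm([
  {"linear": [0,0,-0.7],"delta_rot": [0,0,0]},
  {"linear": [-2,0,-0.5],"delta_rot": [0,0,0]},
  {"linear": [-3,0,0],"delta_rot": [0,0,0]},
  {"linear": [0,0,0],"delta_rot": [0,0,-0.14]},
  {"linear": [0,0,0],"delta_rot": [0,0,0]},
])

```text
time: 5.08
eef_pos: [0.5047, -0.1229, 0.0438]
ee_rot: [2.045, 2.382, 0.002]
wrist_force: [-0.6, 1.6, -2.4]
width: 0.0425
gripper_force: 61.4
```

```bash
cat >> h.py <<'E'
YAW=99.1; C=np.array([.5839,.0756]); AX=np.array([np.cos(np.radians(YAW)),np.sin(np.radians(YAW))]); LY=np.array([-AX[1],AX[0]])
def st(x,y): return C+x*AX+y*LY
def here():
    s=get_state(); r=s['eef_pos'][:2]-C; F=s['wrist_force']; print('t',s['time'],'in stop',(r@AX).round(4),(r@LY).round(4),'z',s['eef_pos'][2].round(4),'F',F.round(1),'Fx',(F[:2]@AX).round(2),'w',round(float(s['width']),4),'m',s['moment'].round(2))
E
python3 -c "
from h import *
here(); go(*st(-.185,0),.045,YAW)"
```

```text
t 5.075 in stop -0.1835 0.1096 z 0.0438 F [-0.6  1.6 -2.4] Fx 1.67 w 0.0425 m [0.01 0.04 0.03]
shift [-0.077 10.962 -0.094] rot [ 0.0022  0.0011 -0.0067]
```

Emit:
jog_arm([
  {"linear": [0,4,0],"delta_rot": [0.0022,0.0011,-0.0067]},
  {"linear": [0,4,0],"delta_rot": [0,0,0]},
  {"linear": [0,2.96,0],"delta_rot": [0,0,0]},
  {"linear": [0,0,0],"delta_rot": [0,0,0]},
  {"linear": [0,0,0],"delta_rot": [0,0,0]},
])

```text
time: 5.7
eef_pos: [0.6119, -0.1051, 0.0434]
ee_rot: [-2.036, -2.391, 0.002]
wrist_force: [-0.8, 0.6, -1.4]
width: 0.0429
gripper_force: 61.5
```

```bash
python3 -c "
from h import *
here(); go(*st(-.185,0),.0335,YAW)
p=camera_params('wrist'); im=read_camera('wrist'); cv2.imwrite('pics/w3.png',im); np.savez('w3.npz',**p)"
```

```text
t 5.7 in stop -0.1828 0.001 z 0.0434 F [-0.8  0.6 -1.4] Fx 0.74 w 0.0429 m [-0.03  0.02  0.02]
shift [-0.215  0.097  0.988] rot [-0.0018  0.0002  0.0011]
```

View pics/w3.png

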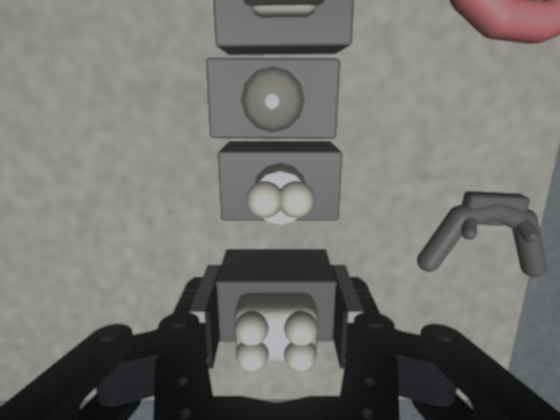

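Held molar (centre col 277) lines up with premolar (280), canine (273) and incisor (284). I lower it and push.

Emit:
jog_arm([
  {"linear": [0,0.1,0.5],"delta_rot": [0,0,0]},
  {"linear": [0,0,0.5],"delta_rot": [0,0,0]},
  {"linear": [0,0,0],"delta_rot": [0,0,0]},
])

```text
time: 6.12
eef_pos: [0.6135, -0.1054, 0.0332]
ee_rot: [-2.036, -2.392, 0.002]
wrist_force: [-0.2, -0.4, -2.4]
width: 0.043
gripper_force: 61.5
```

Emit:
jog_arm([
  {"linear": [0.7,0,0],"delta_rot": [0,0,0]},
  {"linear": [0.5,0,0],"delta_rot": [0,0,0]},
  {"linear": [0.5,0,0],"delta_rot": [0,0,0]},
  {"linear": [0.5,0,0],"delta_rot": [0,0,0]},
  {"linear": [0.5,0,0],"delta_rot": [0,0,0]},
])

```text
time: 6.75
eef_pos: [0.6098, -0.0787, 0.0339]
ee_rot: [2.036, 2.392, -0.001]
wrist_force: [0.6, -0.7, -0.7]
width: 0.043
gripper_force: 61.6
```

Emit:
jog_arm([
  {"linear": [0.4,0,0],"delta_rot": [0,0,0]},
  {"linear": [0.4,0,0],"delta_rot": [0,0,0]},
  {"linear": [0,0,0],"delta_rot": [0,0,0]},
  {"linear": [0,0,0],"delta_rot": [0,0,0]},
])

```text
time: 7.25
eef_pos: [0.6083, -0.0702, 0.0336]
ee_rot: [-2.035, -2.393, 0.0]
wrist_force: [-0.4, 0.4, -0.9]
width: 0.043
gripper_force: 61.6
```

```bash
python3 -c "
from h import *
here(); go(*st(-.11,0),.0335,YAW)
im=read_camera('wrist'); cv2.imwrite('pics/w4.png',im)"
```

```text
t 7.25 in stop -0.1478 -0.001 z 0.0336 F [-0.4  0.4 -0.9] Fx 0.48 w 0.043 m [0.04 0.01 0.03]
shift [ 3.779 -0.096  0.015] rot [-0.0002 -0.0002  0.0022]
```

View pics/w4.png

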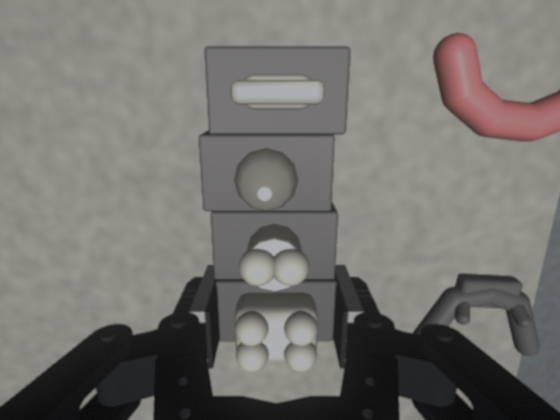

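Row is closed: faces touch at rows 133, 210 and 280, lateral spread about 3 mm. I push towards the glass.

Emit:
jog_arm([
  {"linear": [0.4,0,0],"delta_rot": [0,0,0]},
  {"linear": [0.4,0,0],"delta_rot": [0,0,0]},
  {"linear": [0.4,0,0],"delta_rot": [0,0,0]},
  {"linear": [0.4,0,0],"delta_rot": [0,0,0]},
  {"linear": [0.4,0,0],"delta_rot": [0,0,0]},
])

```text
time: 7.92
eef_pos: [0.6052, -0.0506, 0.0337]
ee_rot: [2.036, 2.393, -0.001]
wrist_force: [0.9, -2.2, -2.8]
width: 0.0431
gripper_force: 61.5
```

Emit:
jog_arm([
  {"linear": [0.4,0,0],"delta_rot": [0,0,0]},
  {"linear": [0.4,0,0],"delta_rot": [0,0,0]},
  {"linear": [0.4,0,0],"delta_rot": [0,0,0]},
  {"linear": [0.3,0,0],"delta_rot": [0,0,0]},
  {"linear": [0.3,0,0],"delta_rot": [0,0,0]},
])

```text
time: 8.55
eef_pos: [0.6024, -0.0331, 0.0338]
ee_rot: [2.036, 2.392, -0.001]
wrist_force: [1.0, -3.0, -2.4]
width: 0.043
gripper_force: 61.5
```

```bash
python3 -c "
from h import *
here(); go(*st(-.11,0),.0335,YAW)
p=camera_params('wrist');im=read_camera('wrist'); cv2.imwrite('pics/w5.png',im)"
```

```text
t 8.55 in stop -0.1103 -0.001 z 0.0338 F [ 1.  -3.  -2.4] Fx -3.15 w 0.043 m [-0.42 -0.05 -0.01]
shift [ 0.027 -0.105  0.025] rot [-0.      0.0006  0.0019]
```

View pics/w5.png

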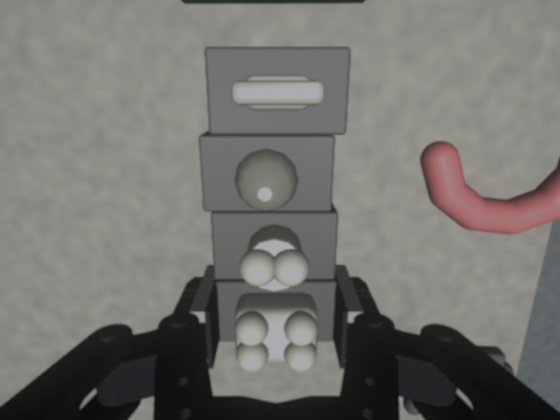

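Row still closed; the glass foot edge shows at row 2 (columns 183–364, centre 273, incisor 278). Sliding drag is about 3 N. I creep on.

Emit:
jog_arm([
  {"linear": [0.2,0,0],"delta_rot": [0,0,0]},
  {"linear": [0.2,0,0],"delta_rot": [0,0,0]},
  {"linear": [0.1,0,0],"delta_rot": [0,0,0]},
  {"linear": [0.1,0,0],"delta_rot": [0,0,0]},
  {"linear": [0.1,0,0],"delta_rot": [0,0,0]},
])

```text
time: 9.22
eef_pos: [0.6013, -0.0263, 0.0337]
ee_rot: [2.036, 2.392, -0.001]
wrist_force: [0.0, -1.1, -1.8]
width: 0.0427
gripper_force: 61.5
```

Emit:
jog_arm([
  {"linear": [0.1,0,0],"delta_rot": [0,0,0]},
  {"linear": [0.1,0,0],"delta_rot": [0,0,0]},
  {"linear": [0.1,0,0],"delta_rot": [0,0,0]},
])

```text
time: 9.6
eef_pos: [0.6008, -0.0233, 0.0338]
ee_rot: [2.036, 2.392, -0.001]
wrist_force: [1.1, -2.5, -1.3]
width: 0.0427
gripper_force: 61.5
```

Emit:
jog_arm([
  {"linear": [0.05,0,0],"delta_rot": [0,0,0]},
  {"linear": [0.05,0,0],"delta_rot": [0,0,0]},
])

```text
time: 9.85
eef_pos: [0.6007, -0.0224, 0.0338]
ee_rot: [2.036, 2.392, -0.001]
wrist_force: [0.6, -2.0, 0.2]
width: 0.0424
gripper_force: 61.5
```

Emit:
jog_arm([
  {"linear": [0.05,0,0],"delta_rot": [0,0,0]},
  {"linear": [0.05,0,0],"delta_rot": [0,0,0]},
])

```text
time: 10.1
eef_pos: [0.6005, -0.0214, 0.0337]
ee_rot: [2.036, 2.392, -0.001]
wrist_force: [0.5, -2.0, -1.3]
width: 0.0428
gripper_force: 61.5
```

Emit:
jog_arm([
  {"linear": [0.04,0,0],"delta_rot": [0,0,0]},
  {"linear": [0.04,0,0],"delta_rot": [0,0,0]},
])

```text
time: 10.35
eef_pos: [0.6004, -0.0206, 0.0338]
ee_rot: [2.036, 2.392, -0.0]
wrist_force: [-1.1, -3.0, -0.1]
width: 0.0429
gripper_force: 61.5
```

Emit:
jog_arm([
  {"linear": [0.03,0,0],"delta_rot": [0,0,0]},
  {"linear": [0.03,0,0],"delta_rot": [0,0,0]},
])

```text
time: 10.6
eef_pos: [0.6002, -0.02, 0.0337]
ee_rot: [2.036, 2.392, -0.001]
wrist_force: [-0.4, -3.0, -0.3]
width: 0.0432
gripper_force: 61.5
```

Emit:
jog_arm([
  {"linear": [0.03,0,0],"delta_rot": [0,0,0]},
  {"linear": [0.03,0,0],"delta_rot": [0,0,0]},
])

```text
time: 10.85
eef_pos: [0.6002, -0.0193, 0.0337]
ee_rot: [2.036, 2.392, -0.001]
wrist_force: [0.1, -2.1, -0.5]
width: 0.043
gripper_force: 61.5
```

Emit:
jog_arm([
  {"linear": [0.03,0,0],"delta_rot": [0,0,0]},
  {"linear": [0.03,0,0],"delta_rot": [0,0,0]},
])

```text
time: 11.1
eef_pos: [0.6, -0.0188, 0.0337]
ee_rot: [2.036, 2.392, -0.001]
wrist_force: [0.7, -2.5, -0.3]
width: 0.0428
gripper_force: 61.5
```

Emit:
jog_arm([
  {"linear": [0.03,0,0],"delta_rot": [0,0,0]},
  {"linear": [0.03,0,0],"delta_rot": [0,0,0]},
])

```text
time: 11.35
eef_pos: [0.5999, -0.0182, 0.0337]
ee_rot: [2.036, 2.392, -0.001]
wrist_force: [0.5, -2.0, -0.9]
width: 0.0429
gripper_force: 61.5
```

Emit:
jog_arm([
  {"linear": [0.03,0,0],"delta_rot": [0,0,0]},
  {"linear": [0.03,0,0],"delta_rot": [0,0,0]},
])

```text
time: 11.6
eef_pos: [0.5999, -0.0176, 0.0337]
ee_rot: [2.036, 2.392, -0.001]
wrist_force: [0.5, -2.0, -0.2]
width: 0.043
gripper_force: 61.5
```

Emit:
jog_arm([
  {"linear": [0.03,0,0],"delta_rot": [0,0,0]},
  {"linear": [0.03,0,0],"delta_rot": [0,0,0]},
])

```text
time: 11.85
eef_pos: [0.5998, -0.017, 0.0337]
ee_rot: [2.036, 2.392, -0.001]
wrist_force: [1.6, -3.2, -1.2]
width: 0.043
gripper_force: 61.5
```

```bash
python3 -c "
from h import *
here(); im=read_camera('wrist'); cv2.imwrite('pics/w6.png',cv2.convertScaleAbs(im[:150,150:400],alpha=2))"
```

```text
t 11.85 in stop -0.0939 -0.001 z 0.0337 F [ 1.6 -3.2 -1.2] Fx -3.38 w 0.043 m [-0.52 -0.05  0.01]
```

View pics/w6.png

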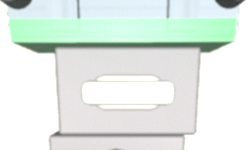

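The glass edge (row ≈47) is all but at the incisor's front, squarely. Smaller steps now.

Emit:
jog_arm([
  {"linear": [0.03,0,0],"delta_rot": [0,0,0]},
  {"linear": [0.03,0,0],"delta_rot": [0,0,0]},
])

```text
time: 12.15
eef_pos: [0.5996, -0.0164, 0.0337]
ee_rot: [2.036, 2.392, -0.001]
wrist_force: [0.1, -2.1, -0.4]
width: 0.0427
gripper_force: 61.5
```

Emit:
jog_arm([
  {"linear": [0.03,0,0],"delta_rot": [0,0,0]},
  {"linear": [0.03,0,0],"delta_rot": [0,0,0]},
])

```text
time: 12.4
eef_pos: [0.5996, -0.0163, 0.0337]
ee_rot: [2.036, 2.392, -0.001]
wrist_force: [0.6, -3.4, -0.1]
width: 0.0431
gripper_force: 61.6
```

Emit:
jog_arm([
  {"linear": [0.03,0,0],"delta_rot": [0,0,0]},
])

```text
time: 12.52
eef_pos: [0.5996, -0.0162, 0.0337]
ee_rot: [2.036, 2.392, -0.001]
wrist_force: [1.4, -5.4, -0.3]
width: 0.0428
gripper_force: 61.6
```

Emit:
jog_arm([
  {"linear": [0.02,0,0],"delta_rot": [0,0,0]},
])

```text
time: 12.65
eef_pos: [0.5996, -0.0162, 0.0337]
ee_rot: [2.036, 2.391, -0.002]
wrist_force: [1.1, -5.7, -1.5]
width: 0.0431
gripper_force: 61.6
```

Emit:
jog_arm([
  {"linear": [0.03,0,0],"delta_rot": [0,0,0]},
  {"linear": [0.03,0,0],"delta_rot": [0,0,0]},
])

```text
time: 12.9
eef_pos: [0.5996, -0.0162, 0.0337]
ee_rot: [2.036, 2.391, -0.002]
wrist_force: [1.6, -6.6, -0.1]
width: 0.0428
gripper_force: 61.7
```

Emit:
jog_arm([
  {"linear": [0.02,0,0],"delta_rot": [0,0,0]},
])

```text
time: 13.02
eef_pos: [0.5996, -0.0162, 0.0337]
ee_rot: [2.036, 2.39, -0.003]
wrist_force: [1.7, -5.9, -0.7]
width: 0.0429
gripper_force: 61.7
```

Emit:
jog_arm([
  {"linear": [0.03,0,0],"delta_rot": [0,0,0]},
  {"linear": [0.03,0,0],"delta_rot": [0,0,0]},
])

```text
time: 13.28
eef_pos: [0.5996, -0.0162, 0.0337]
ee_rot: [2.036, 2.39, -0.003]
wrist_force: [0.6, -8.0, -0.4]
width: 0.0434
gripper_force: 61.7
```

Emit:
jog_arm([
  {"linear": [0.03,0,0],"delta_rot": [0,0,0]},
  {"linear": [0,0,0],"delta_rot": [0,0,0]},
])

```text
time: 13.52
eef_pos: [0.5996, -0.0162, 0.0337]
ee_rot: [2.036, 2.389, -0.004]
wrist_force: [1.5, -8.5, -0.5]
width: 0.0427
gripper_force: 61.7
```

Emit:
jog_arm([
  {"linear": [0.04,0,0],"delta_rot": [0,0,0]},
  {"linear": [0.04,0,0],"delta_rot": [0,0,0]},
  {"linear": [0,0,0],"delta_rot": [0,0,0]},
])

```text
time: 13.9
eef_pos: [0.5996, -0.0162, 0.0337]
ee_rot: [2.036, 2.388, -0.004]
wrist_force: [1.7, -10.3, -0.2]
width: 0.0424
gripper_force: 61.7
```

Emit:
jog_arm([
  {"linear": [0.03,0,0],"delta_rot": [0,0,0]},
  {"linear": [0,0,0],"delta_rot": [0,0,0]},
])

```text
time: 14.15
eef_pos: [0.5995, -0.0161, 0.0337]
ee_rot: [2.036, 2.388, -0.005]
wrist_force: [2.1, -9.7, -0.2]
width: 0.0428
gripper_force: 61.7
```

Emit:
jog_arm([
  {"linear": [0.03,0,0],"delta_rot": [0,0,0]},
  {"linear": [0,0,0],"delta_rot": [0,0,0]},
  {"linear": [0,0,0],"delta_rot": [0,0,0]},
  {"linear": [0,0,0],"delta_rot": [0,0,0]},
  {"linear": [0,0,0],"delta_rot": [0,0,0]},
])

```text
time: 14.78
eef_pos: [0.5995, -0.0161, 0.0338]
ee_rot: [2.036, 2.388, -0.005]
wrist_force: [2.6, -11.2, 0.7]
width: 0.0427
gripper_force: 61.7
```

Emit:
jog_arm([
  {"linear": [0,0,0],"delta_rot": [0,0,0]},
  {"linear": [0,0,0],"delta_rot": [0,0,0]},
  {"linear": [0,0,0],"delta_rot": [0,0,0]},
  {"linear": [0,0,0],"delta_rot": [0,0,0]},
  {"linear": [0,0,0],"delta_rot": [0,0,0]},
])

```text
time: 15.4
eef_pos: [0.5995, -0.0162, 0.0338]
ee_rot: [2.036, 2.388, -0.005]
wrist_force: [2.3, -11.3, -0.4]
width: 0.0428
gripper_force: 61.7
```

Pressed at about 11 N for over a second. I ease off and open partly.

Emit:
jog_arm([
  {"linear": [-0.12,0,0],"delta_rot": [0,0,0]},
  {"linear": [-0.12,0,0],"delta_rot": [0,0,0]},
  {"linear": [0,0,0],"delta_rot": [0,0,0]},
])

```text
time: 15.78
eef_pos: [0.5996, -0.0162, 0.0337]
ee_rot: [2.036, 2.39, -0.002]
wrist_force: [1.4, -6.4, -1.4]
width: 0.0428
gripper_force: 61.7
```

Emit:
jog_arm([
  {"linear": [0,0,0],"delta_rot": [0,0,0]},
  {"linear": [0,0,0],"delta_rot": [0,0,0]},
  {"linear": [0,0,0],"delta_rot": [0,0,0]},
  {"linear": [0,0,0],"delta_rot": [0,0,0]},
], claw=6.2)

```text
time: 16.27
eef_pos: [0.5993, -0.0142, 0.0337]
ee_rot: [2.035, 2.393, -0.0]
wrist_force: [-0.3, -0.1, 0.2]
width: 0.0619
gripper_force: 0.0
```

Emit:
jog_arm([
  {"linear": [0,0,-1],"delta_rot": [0,0,0]},
  {"linear": [0,0,-3],"delta_rot": [0,0,0]},
  {"linear": [-2,0,-5],"delta_rot": [0,0,0]},
  {"linear": [-2,0,-5],"delta_rot": [0,0,0]},
  {"linear": [0,0,0],"delta_rot": [0,0,0]},
])

```text
time: 16.9
eef_pos: [0.6089, -0.0563, 0.1787]
ee_rot: [2.035, 2.383, 0.006]
wrist_force: [0.3, 1.1, 0.5]
width: 0.0622
gripper_force: 0.0
```

```bash
python3 -c "
from h import *
here(); p=camera_params('wrist'); np.savez('w7.npz',**p); im=read_camera('wrist'); cv2.imwrite('pics/w7.png',im)"
```

```text
t 16.9 in stop -0.1342 -0.0039 z 0.1787 F [0.3 1.1 0.5] Fx 1.04 w 0.0622 m [ 0.01 -0.01  0.01]
```

View pics/w7.png

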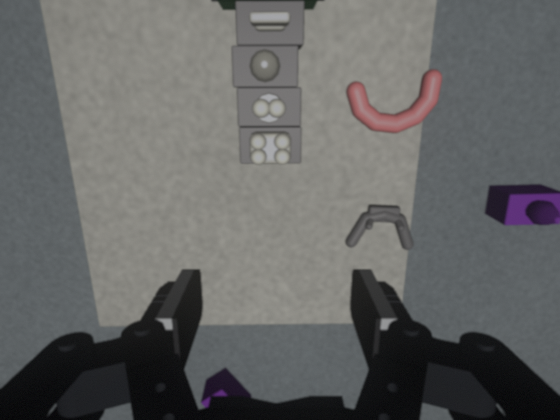

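The row stands closed and straight at the glass, centres at (270,20), (265,66), (269,107), (270,146), with the hand clear and the arch and bone in place.

```bash
python3 -c "
from plant import *
print(job_done())"
```

```text
the job is handed in; nothing more can be done
None
```

The job is handed in: the molar closes the tail of the row, and all four blocks were pushed straight up to the glass, pressed at about 11 N (wrist reading) for over a second, and released; no verdict came back at hand-in.

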